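# Call a helper and point out the battery cover that fits the console

## Robot

A 6-joint arm with a two-finger parallel gripper is mounted at the origin on the work surface. World frame = base frame: x ahead of the robot, y to its left, z up, the work surface at z = 0. Lengths are in m, angles in rad, forces in N, time in s.
With the tool pointing down it reaches from about 0.375 to 0.9 m from the base axis. Payload 3.1 kg.
Tool frame: the origin (TCP) lies where the fingers leave the gripper's body, on its centre line; the fingertips stand 73 mm ahead of it and the grasp point (between the pads) lies 54 mm ahead of it (manip.grasp_offset is the distance from the TCP to the grasp point, in m); x points along the fingers, z is the direction in which the jaws open and shut, and the axes are right-handed (so a half turn about x gives the same grasp; the last joint's range is limited). The gripper opens to 85 mm and grips with 20 to 120 N. Pads are 22 mm wide; open, the fingers measure 114 mm over their backs; the gripper's body (76 mm by 85 mm) begins 54 mm behind the grasp point. The pads swing forward as they close: fully open they stand 13 mm farther back than shut.
Start: joints at [0.975, 0.527, 1.433, -0, 1.181, -0.178], TCP at [0.254, 0.571, 0.304] pointing down, gripper open.
Joint ranges: [-3.08, 3.08], [-0.75, 2.2], [0.22, 2.44], [-1.43, 4.57], [0, 2.65], [-2.85, 2.85]. Speed limits (rad/s): [2.79, 2.79, 3.14, 3.14, 3.14, 3.14].

## Interface

Orientations are given as a 3x3 rotation matrix whose columns are the frame's x, y, z axes.
In Python, from cell import manip gives the robot as it stands.
- The arm moves only by the tool send_rows, never from a script. Its argument "commands" is a list of rows, each an object of numbers: "tx", "ty", "tz": the shift along the world's x, y, z in m; "turn": the turn about the world's z in rad; "fingers": the closure, from -1 (fully open) to 1 (shut). In form: [{"tx": .., "ty": .., "tz": .., "turn": .., "fingers": ..}, ...]. A call has 1 to 8 rows; each row is the pose to reach, as a shift and turn from the pose commanded when the call began; what a row does not reach only later rows make up. A row lasts 1/8 s, in which the tool goes at most 62.5 mm and 10.7 degrees, less where a joint would pass 70% of its speed; a pose out of reach is approached as far as the arm can. A call with a gripper value outside its range is refused whole. The fingers move at their own pace and stop on an object; "newtons" is the grip in N (left out, the last holds). Time passes only in rows, so rows that repeat a pose let the fingers close. It gives the time, the measured TCP pose, the force and the opening at its end, in the units of the state.
- manip.observe(): the state, without advancing time (a new reading comes with each control period).
- manip.get_image(name): name is "side" or "top"; returns the picture (420x560x3 uint8, blue, green, red); there is no depth.
- manip.camera_info(name): a dict with "fx", "fy", "cx", "cy" (pixels), "cam_to_world" (4x4, takes a point from camera to world coordinates). Camera axes: x right, y down, z forward; pixel columns grow to the right and rows downward; lengths in m; the calibration is good to about 2 mm. A picture is of the moment at which its call begins. camera_info takes no time and is no camera call.
- manip.sign_off(): hands the job in, once; it reports no verdict.
The state is a dict: "t": time; "joint_pos": joint angles; "joint_velocities": joint speeds; "tau": joint torques, N m; "eef_pos": TCP position; "orientation": TCP orientation; "ft_force": force on the tool from outside, world axes, zero at the start; "moment": the same for the moment, N m; "finger_gap": opening from 0.0 (shut) to 1.0 (fully open).
Only numpy, scipy, OpenCV 4.12 (cv2) and the standard library are available. Lean on these libraries where they do the work, as an engineer would, in place of code of your own. Each camera call takes 0.05 s, during which the arm holds its last target. There are 200 camera calls.

## Task

Press the round call button all the way down with the fingertips and let it spring back, to call your helper. Then show the helper the repair: point at the middle of the long narrow spare battery cover, the one in the tray that fits the console's open battery bay, with the fingertips about 3 cm above it and held still there for about two seconds, then point in the same way at the middle of the open battery bay itself and finish while still pointing there. Touch nothing but the button, move and lift nothing, and keep the fingertips high (10 cm or more above the shelf) when they pass over either of the other two covers.

Things in the scene. Friction and masses are not known exactly. Their poses are not given: they have to be found in the camera images.
- chime (a joint): travel of the call button: 0 released, 0.006 m fully down; a spring pushes it back up; fully down takes 5 N
- chime_base: low round metal housing of the call button, 52 mm across, 12 mm high, fixed on the shelf; origin at the centre of its underside
- chime_top (a point): centre of the top face of the call button: a plain grey round button 36 mm across, pressed straight down, in its housing, its top 22 mm above the shelf when released; the point rides down with the button
- tray: open aluminium tray, loose, 110 (its x) x 220 (its y) x 14 mm high, floor and walls 3 mm; origin at the centre of its underside, resting on the shelf
- cover_long: the long narrow spare battery cover, charcoal plastic, 74 mm along its x, 26 mm along its y, 6 mm thick, with a small tab at its +x end; lies flat on the tray's floor; origin at the centre of its underside (3 mm above the shelf, so its top is 9 mm above the shelf)
- cover_square: another spare cover, not wanted: charcoal, square 42 x 42 x 6 mm, flat in the tray; origin at the centre of its underside
- cover_round: another spare cover, not wanted: charcoal, round, 42 mm across, 6 mm thick, flat in the tray; origin at the centre of its underside
- console: white handheld console, loose, lying face down, 86 (its x) x 168 (its y) x 24 mm high; origin at the centre of the side on the shelf. Its back, facing up, has the open battery bay
- bay (a point): middle of the console's open battery bay, level with the console's upward back, 24 mm above the shelf: a dark recess 28 x 76 mm, 10 mm deep, long side along the console's y, its middle 34 mm from the console's centre towards the console's +y
- cartridge_a: red cartridge 9 x 58 x 66 mm leaning on the bookend; origin at the centre of its lower edge face
- cartridge_b: second red cartridge, same size, leaning on the first
- bookend: white ceramic bookend, an upright 12 x 100 mm, 115 mm high with its round top, fixed; origin at the centre of the upright's underside
- driver: small screwdriver 120 mm long lying on the shelf, near the middle, beyond the button. (A clear plastic carry case, 126 x 196 x 70 mm high, stands at the back right, its near side at least 0.70 m ahead of the robot)
Mind the look-alikes: they are no part of the job. Of the things like the chime_base, leave any that is black or purple; of the rest the smaller one is meant.

How it is judged:
By the outcome, as a careful person would: the job done as asked, in the order asked, and still so for the second after the job is handed in, with the robot touching nothing.
It also fails if it takes over 58 s, if anything falls off the work surface, if the arm or the gripper's body presses on something with over 40 N, if the wrist force passes 120 N, or if a joint passes its speed limit or range.

## Working session

There is one attempt and no reset: what is moved stays moved. The work goes in short steps, Python scripts to look and compute and a tool call to move; the robot and the scene stay as the last step left them, time stands still between calls to the robot, and variables do not carry over. Pictures are saved under pics/ and viewed, about 8 in all and at most 12, crops included, and the job is handed in when it is done.

Besides the shell and the picture viewer there is one more tool, called after ">>>" as name(argument=value, ...) on one line, values as JSON. send_rows: Moves the arm, as the interface text tells. Its arguments: {"type":"object","properties":{"commands":{"type":"array"},"newtons":{"type":"number"}},"required":["commands"]}

```bash
mkdir -p pics; cat > h.py <<'E'
import numpy as np, cv2
from cell import manip
def ray(n,u,v,z):
    c=manip.camera_info(n);T=np.array(c["cam_to_world"])
    d=T[:3,:3]@np.array([(u-c["cx"])/c["fx"],(v-c["cy"])/c["fy"],1]);o=T[:3,3]
    return o+d*(z-o[2])/d[2]
def proj(n,p):
    c=manip.camera_info(n);T=np.linalg.inv(np.array(c["cam_to_world"]))
    q=T[:3,:3]@np.array(p)+T[:3,3]
    return c["fx"]*q[0]/q[2]+c["cx"],c["fy"]*q[1]/q[2]+c["cy"]
E
python3 - <<'E'
from h import *
a=manip.get_image("top");b=manip.get_image("side")
cv2.imwrite("pics/top0.png",a);cv2.imwrite("pics/side0.png",b)
for n in("top","side"):
    c=manip.camera_info(n);print(n,c["fx"],np.round(c["cam_to_world"],3).tolist())
o=manip.observe();print(o["t"],o["eef_pos"],np.round(o["orientation"],2).tolist(),o["finger_gap"])
E
```

```text
top 420.2725149975507 [[-0.019, -0.987, 0.159, 0.493], [-0.999, 0.014, -0.036, 0.011], [0.033, -0.159, -0.987, 0.833], [0.0, 0.0, 0.0, 1.0]]
side 519.1071287962329 [[0.704, -0.528, 0.475, 0.124], [-0.71, -0.518, 0.477, -0.476], [-0.006, -0.673, -0.74, 0.813], [0.0, 0.0, 0.0, 1.0]]
0.1 [0.25328665 0.57082329 0.30302122] [[-0.0, -0.91, 0.41], [-0.0, 0.41, 0.91], [-1.0, 0.0, -0.0]] 0.9983047683246123
```

View pics/top0.png

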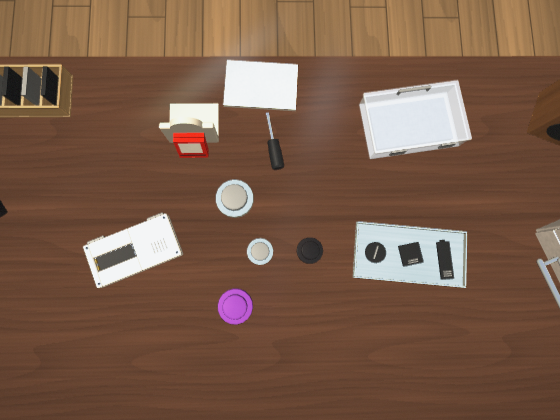

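View pics/side0.png

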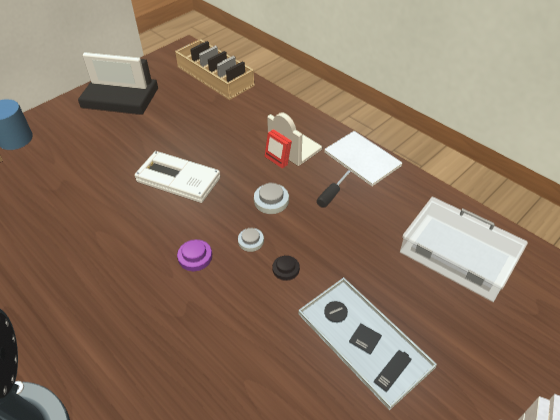

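The top view (pics 1 and 2 of 12) shows four things that could be the button: large silver (234,197), small silver (260,251), black (310,250) and purple (235,306). I choose the small silver one. The covers are round (375,252), square (411,254) and long (445,259), and the bay is the dark recess at (116,258). Next I measure these and check them in a crop.

```bash
python3 - <<'E'
from h import *
a=cv2.imread("pics/top0.png");s=cv2.imread("pics/side0.png")
def blobs(img,n,box,thr,z,inv):
    x0,y0,x1,y1=box;g=cv2.cvtColor(img,cv2.COLOR_BGR2GRAY)[y0:y1,x0:x1]
    m=((g<thr) if inv else (g>thr)).astype(np.uint8)
    for c in cv2.findContours(m,cv2.RETR_EXTERNAL,cv2.CHAIN_APPROX_NONE)[0]:
        if cv2.contourArea(c)<60: continue
        r=cv2.minAreaRect(c);u,v=np.array(r[0])+[x0,y0]
        P=[ray(n,*(p+[x0,y0]),z)[:2] for p in cv2.boxPoints(r)]
        print(n,np.round((u,v),1),"area",cv2.contourArea(c),ray(n,u,v,z)[:2].round(4),"sides mm",(1e3*np.linalg.norm(P[0]-P[1])).round(),(1e3*np.linalg.norm(P[1]-P[2])).round(),"dir",(P[1]-P[0]).round(3))
print("covers");blobs(a,"top",(362,236,460,282),90,.009,True);blobs(s,"side",(318,295,420,395),90,.009,True)
print("bay");blobs(a,"top",(92,235,140,275),90,.024,True);blobs(s,"side",(145,158,184,182),100,.024,True)
print("console");blobs(a,"top",(75,205,195,295),150,.024,False)
print("button housing");blobs(a,"top",(243,235,278,268),110,.012,False);blobs(s,"side",(232,222,268,254),110,.012,False)
print("big");blobs(a,"top",(210,175,258,220),110,.012,False)
cr=[cv2.resize(a[230:275,225:330],None,fx=6,fy=6,interpolation=2),cv2.resize(a[230:290,80:185],None,fx=6,fy=6,interpolation=2)[:320]]
cv2.imwrite("pics/crop1.png",np.vstack(cr)[:600])
E
```

```text
covers
top [410.3 253.7] area 390.0 [ 0.525  -0.2729] sides mm 42.0 41.0 dir [ 0.009 -0.041]
top [375. 252.] area 302.0 [ 0.5295 -0.2029] sides mm 40.0 38.0 dir [ 0.027 -0.029]
top [444.4 259. ] area 443.0 [ 0.5133 -0.3402] sides mm 26.0 76.0 dir [ 0.003 -0.026]
side [392.7 369.7] area 614.5 [ 0.5114 -0.3402] sides mm 77.0 25.0 dir [0.076 0.004]
side [364.9 338.2] area 492.0 [ 0.5237 -0.2728] sides mm 42.0 42.0 dir [0.041 0.009]
side [335.5 311.5] area 332.0 [ 0.5282 -0.2033] sides mm 38.0 38.0 dir [ 0.026 -0.027]
side [393.  314.7] area 143.0 [ 0.5941 -0.2795] sides mm 7.0 118.0 dir [0.007 0.001]
bay
top [115.  256.9] area 426.0 [0.5283 0.2968] sides mm 71.0 24.0 dir [ 0.026 -0.066]
side [163.7 169.4] area 140.5 [0.5266 0.2941] sides mm 20.0 69.0 dir [0.015 0.013]
console
top [131.1 249.9] area 4018.5 [0.541  0.2672] sides mm 170.0 92.0 dir [ 0.062 -0.159]
button housing
top [260. 251.] area 532.0 [0.5353 0.0231] sides mm 51.0 50.0 dir [-0.001 -0.051]
side [250.5 239. ] area 477.0 [0.5331 0.0219] sides mm 50.0 61.0 dir [ 0.035 -0.036]
big
top [234.  197.5] area 1073.5 [0.6416 0.0733] sides mm 72.0 75.0 dir [-0.001 -0.072]
```

View pics/crop1.png

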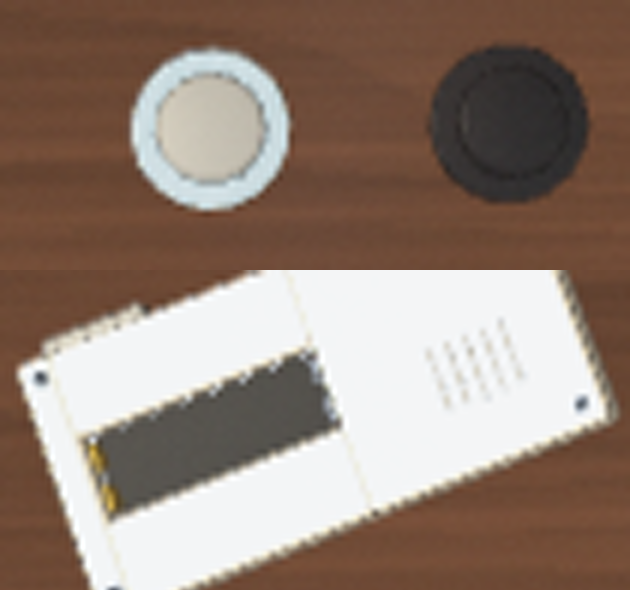

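The crop (pic 3) shows the small silver button with a plain grey top. Its housing measures 51 mm, against about 73 mm for the large one, so the choice holds. The bay outline is clear. Targets are button (0.5345, 0.0228), long cover (0.5125, -0.340) and bay (0.5275, 0.2965). I move to the button with fingers shut, staying high.

>>> send_rows(commands=[{"tx":0.028,"ty":-0.055,"tz":0,"turn":0,"fingers":1},{"tx":0.056,"ty":-0.11,"tz":0,"turn":0,"fingers":1},{"tx":0.084,"ty":-0.164,"tz":0,"turn":0,"fingers":1},{"tx":0.112,"ty":-0.219,"tz":0,"turn":0,"fingers":1},{"tx":0.14,"ty":-0.274,"tz":0,"turn":0,"fingers":1},{"tx":0.168,"ty":-0.329,"tz":0,"turn":0,"fingers":1},{"tx":0.196,"ty":-0.384,"tz":0,"turn":0,"fingers":1},{"tx":0.224,"ty":-0.438,"tz":0,"turn":0,"fingers":1}])

```text
t: 1.1
eef_pos: [0.478, 0.1313, 0.3038]
orientation: [[-0.0, -0.914, 0.406], [0.0, 0.406, 0.914], [-1.0, 0.0, 0.0]]
ft_force: [1.1, 1.0, 0.3]
finger_gap: 0.0
```

>>> send_rows(commands=[{"tx":0.028,"ty":-0.055,"tz":0,"turn":0,"fingers":1},{"tx":0.0565,"ty":-0.11,"tz":0,"turn":0,"fingers":1},{"tx":0.0565,"ty":-0.11,"tz":-0.05,"turn":0,"fingers":1},{"tx":0.0565,"ty":-0.11,"tz":-0.1,"turn":0,"fingers":1},{"tx":0.0565,"ty":-0.11,"tz":-0.14,"turn":0,"fingers":1},{"tx":0.0565,"ty":-0.11,"tz":-0.17,"turn":0,"fingers":1},{"tx":0.0565,"ty":-0.11,"tz":-0.18,"turn":0,"fingers":1},{"tx":0.0565,"ty":-0.11,"tz":-0.18,"turn":0,"fingers":1}])

```text
t: 2.1
eef_pos: [0.534, 0.0233, 0.1236]
orientation: [[-0.001, -0.914, 0.406], [0.0, 0.406, 0.914], [-1.0, 0.001, -0.0]]
ft_force: [0.4, -0.2, 0.1]
finger_gap: 0.001
```

```bash
python3 - <<'E'
from h import *
a=manip.get_image("top");b=manip.get_image("side")
o=manip.observe();p=o["eef_pos"];print(p,o["ft_force"])
t=np.array(p)-[0,0,.073]
for n,i in(("top",a),("side",b)):
    u,v=proj(n,t);print(n,u,v)
    x,y=int(u),int(v);j=i.copy();cv2.circle(j,(x,y),2,(0,255,0),-1)
    cv2.imwrite("pics/c_%s.png"%n,cv2.resize(j[y-60:y+60,x-75:x+75],None,fx=5,fy=5))
E
```

```text
[0.53476845 0.02318045 0.12490036] [ 0.8636968  -0.01273165  0.63822638]
top 259.61455340937584 250.1524188331379
side 249.64376320892168 225.1338008807113
```

View pics/c_side.png

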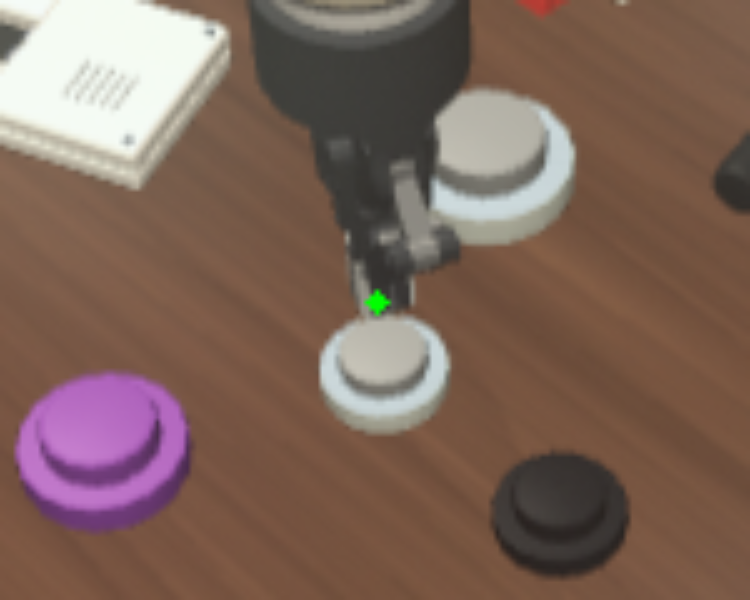

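The crop (pic 4) shows the shut fingertips about 3 cm above the small silver button, and the projected tip matches. Now I press.

>>> send_rows(commands=[{"tx":0,"ty":0,"tz":-0.015,"turn":0,"fingers":1},{"tx":0,"ty":0,"tz":-0.025,"turn":0,"fingers":1},{"tx":0,"ty":0,"tz":-0.03,"turn":0,"fingers":1},{"tx":0,"ty":0,"tz":-0.033,"turn":0,"fingers":1},{"tx":0,"ty":0,"tz":-0.035,"turn":0,"fingers":1},{"tx":0,"ty":0,"tz":-0.035,"turn":0,"fingers":1}])

```text
t: 2.95
eef_pos: [0.5337, 0.0233, 0.0891]
orientation: [[-0.001, -0.914, 0.406], [0.0, 0.406, 0.914], [-1.0, 0.001, -0.0]]
ft_force: [-1.6, -0.3, 4.2]
finger_gap: -0.003
```

Contact force is 4.2 N and needs to reach 5 N. I go slightly deeper until it bottoms out.

>>> send_rows(commands=[{"tx":0,"ty":0,"tz":-0.001,"turn":0,"fingers":1},{"tx":0,"ty":0,"tz":-0.002,"turn":0,"fingers":1},{"tx":0,"ty":0,"tz":-0.002,"turn":0,"fingers":1}])

```text
t: 3.32
eef_pos: [0.5336, 0.0233, 0.0885]
orientation: [[-0.0, -0.914, 0.405], [-0.0, 0.405, 0.914], [-1.0, 0.0, -0.0]]
ft_force: [-4.2, 0.6, 14.6]
finger_gap: -0.001
```

The force jumped to 14.6 N for 0.6 mm more travel, so the button is fully down. I let it spring back, rise, and move to the long cover, staying high.

>>> send_rows(commands=[{"tx":0,"ty":0,"tz":0.01,"turn":0,"fingers":1},{"tx":0,"ty":0,"tz":0.03,"turn":0,"fingers":1},{"tx":0,"ty":0,"tz":0.08,"turn":0,"fingers":1},{"tx":0,"ty":0,"tz":0.13,"turn":0,"fingers":1},{"tx":0,"ty":0,"tz":0.17,"turn":0,"fingers":1},{"tx":0,"ty":0,"tz":0.17,"turn":0,"fingers":1},{"tx":0,"ty":0,"tz":0.17,"turn":0,"fingers":1}])

```text
t: 4.2
eef_pos: [0.5337, 0.0233, 0.2564]
orientation: [[-0.0, -0.914, 0.406], [0.0, 0.406, 0.914], [-1.0, 0.0, -0.0]]
ft_force: [-0.1, -0.4, 0.0]
finger_gap: -0.001
```

>>> send_rows(commands=[{"tx":-0.003,"ty":-0.05,"tz":0,"turn":0,"fingers":1},{"tx":-0.006,"ty":-0.105,"tz":0,"turn":0,"fingers":1},{"tx":-0.01,"ty":-0.16,"tz":0,"turn":0,"fingers":1},{"tx":-0.013,"ty":-0.215,"tz":0,"turn":0,"fingers":1},{"tx":-0.016,"ty":-0.27,"tz":0,"turn":0,"fingers":1},{"tx":-0.019,"ty":-0.325,"tz":0,"turn":0,"fingers":1},{"tx":-0.022,"ty":-0.363,"tz":0,"turn":0,"fingers":1},{"tx":-0.022,"ty":-0.363,"tz":0,"turn":0,"fingers":1}])

```text
t: 5.2
eef_pos: [0.5111, -0.3426, 0.2544]
orientation: [[-0.002, -0.912, 0.41], [0.001, 0.41, 0.912], [-1.0, 0.002, 0.0]]
ft_force: [0.8, -0.1, 0.2]
finger_gap: -0.002
```

```bash
python3 - <<'E'
from h import *
a=manip.get_image("top")
cv2.imwrite("pics/top2.png",a)
o=manip.observe();print(o["t"],o["eef_pos"],o["ft_force"],np.round(o["joint_pos"],2))
E
```

```text
5.25 [ 0.51107672 -0.3404036   0.25446562] [-0.65530745  0.61962281  0.0887225 ] [-0.77  0.57  1.51  0.    1.07 -1.92]
```

View pics/top2.png

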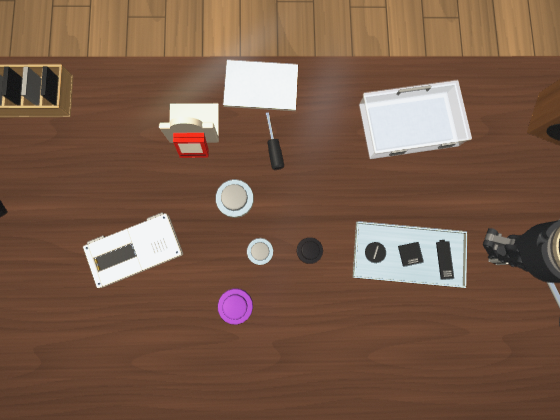

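The top view (pic 5) shows everything still in place, the button released at (260,251) and the gripper over the long cover (appearing right of it from perspective). Descending to 3 cm above it.

>>> send_rows(commands=[{"tx":0,"ty":0,"tz":-0.04,"turn":0,"fingers":1},{"tx":0,"ty":0,"tz":-0.08,"turn":0,"fingers":1},{"tx":0,"ty":0,"tz":-0.115,"turn":0,"fingers":1},{"tx":0,"ty":0,"tz":-0.135,"turn":0,"fingers":1},{"tx":0,"ty":0,"tz":-0.143,"turn":0,"fingers":1},{"tx":0,"ty":0,"tz":-0.143,"turn":0,"fingers":1},{"tx":0,"ty":0,"tz":-0.143,"turn":0,"fingers":1},{"tx":0,"ty":0,"tz":-0.143,"turn":0,"fingers":1}])

```text
t: 6.25
eef_pos: [0.5125, -0.34, 0.115]
orientation: [[0.001, -0.914, 0.406], [-0.001, 0.406, 0.914], [-1.0, -0.002, -0.001]]
ft_force: [0.9, 0.0, 0.5]
finger_gap: 0.002
```

```bash
python3 - <<'E'
from h import *
b=manip.get_image("side")
o=manip.observe();p=np.array(o["eef_pos"]);print(o["t"],p,o["ft_force"])
for q,c in((p-[0,0,.073],(0,255,0)),([.5125,-.34,.009],(0,0,255))):
    u,v=proj("side",q);print(u,v);cv2.circle(b,(int(u),int(v)),1,c,-1)
cv2.imwrite("pics/c2.png",cv2.resize(b[280:400,300:450],None,fx=5,fy=5))
E
```

```text
6.3 [ 0.5123979  -0.34005344  0.11488298] [ 0.74932769 -0.16205544 -1.23827742]
396.2027935689554 360.0514287428001
393.03100907385533 369.1522096446547
```

View pics/c2.png

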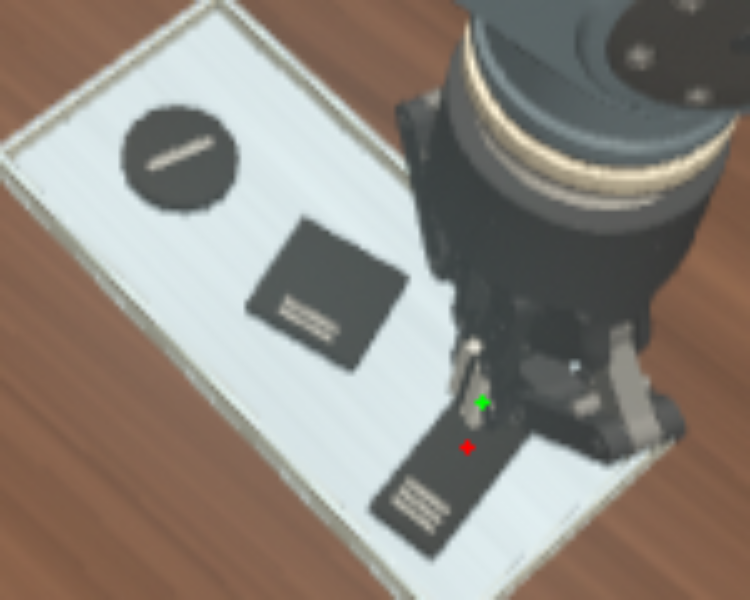

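The crop (pic 6) shows the fingertips over the middle of the long cover, 3.3 cm above it. I lower 2 mm and hold for about 2.5 s.

>>> send_rows(commands=[{"tx":0,"ty":0,"tz":-0.002,"turn":0,"fingers":1},{"tx":0,"ty":0,"tz":-0.002,"turn":0,"fingers":1},{"tx":0,"ty":0,"tz":-0.002,"turn":0,"fingers":1},{"tx":0,"ty":0,"tz":-0.002,"turn":0,"fingers":1},{"tx":0,"ty":0,"tz":-0.002,"turn":0,"fingers":1},{"tx":0,"ty":0,"tz":-0.002,"turn":0,"fingers":1},{"tx":0,"ty":0,"tz":-0.002,"turn":0,"fingers":1},{"tx":0,"ty":0,"tz":-0.002,"turn":0,"fingers":1}])

```text
t: 7.3
eef_pos: [0.5121, -0.3398, 0.1119]
orientation: [[0.0, -0.914, 0.406], [-0.0, 0.406, 0.914], [-1.0, -0.0, -0.0]]
ft_force: [-0.4, -0.9, 0.6]
finger_gap: -0.0
```

>>> send_rows(commands=[{"tx":0,"ty":0,"tz":0,"turn":0,"fingers":1},{"tx":0,"ty":0,"tz":0,"turn":0,"fingers":1},{"tx":0,"ty":0,"tz":0,"turn":0,"fingers":1},{"tx":0,"ty":0,"tz":0,"turn":0,"fingers":1},{"tx":0,"ty":0,"tz":0,"turn":0,"fingers":1},{"tx":0,"ty":0,"tz":0,"turn":0,"fingers":1},{"tx":0,"ty":0,"tz":0,"turn":0,"fingers":1},{"tx":0,"ty":0,"tz":0,"turn":0,"fingers":1}])

```text
t: 8.3
eef_pos: [0.5121, -0.3398, 0.1119]
orientation: [[-0.0, -0.914, 0.406], [-0.0, 0.406, 0.914], [-1.0, -0.0, -0.0]]
ft_force: [-0.1, -0.2, -0.3]
finger_gap: -0.001
```

>>> send_rows(commands=[{"tx":0,"ty":0,"tz":0,"turn":0,"fingers":1},{"tx":0,"ty":0,"tz":0,"turn":0,"fingers":1},{"tx":0,"ty":0,"tz":0,"turn":0,"fingers":1},{"tx":0,"ty":0,"tz":0,"turn":0,"fingers":1}])

```text
t: 8.8
eef_pos: [0.5121, -0.3398, 0.1119]
orientation: [[0.0, -0.914, 0.406], [-0.0, 0.406, 0.914], [-1.0, -0.0, -0.0]]
ft_force: [0.3, 0.4, -0.1]
finger_gap: -0.004
```

>>> send_rows(commands=[{"tx":0,"ty":0,"tz":0.04,"turn":0,"fingers":1},{"tx":0,"ty":0,"tz":0.095,"turn":0,"fingers":1},{"tx":0,"ty":0,"tz":0.145,"turn":0,"fingers":1},{"tx":0,"ty":0,"tz":0.145,"turn":0,"fingers":1},{"tx":0.001,"ty":0.05,"tz":0.145,"turn":0,"fingers":1},{"tx":0.003,"ty":0.105,"tz":0.145,"turn":0,"fingers":1},{"tx":0.004,"ty":0.16,"tz":0.145,"turn":0,"fingers":1},{"tx":0.005,"ty":0.215,"tz":0.145,"turn":0,"fingers":1}])

```text
t: 9.8
eef_pos: [0.5162, -0.1229, 0.2557]
orientation: [[-0.002, -0.914, 0.406], [0.001, 0.406, 0.914], [-1.0, 0.002, 0.0]]
ft_force: [0.7, 0.6, 0.0]
finger_gap: 0.002
```

Held still for about 2.5 s. On to the bay.

>>> send_rows(commands=[{"tx":0.001,"ty":0.055,"tz":0,"turn":0,"fingers":1},{"tx":0.003,"ty":0.11,"tz":0,"turn":0,"fingers":1},{"tx":0.004,"ty":0.165,"tz":0,"turn":0,"fingers":1},{"tx":0.005,"ty":0.22,"tz":0,"turn":0,"fingers":1},{"tx":0.006,"ty":0.275,"tz":0,"turn":0,"fingers":1},{"tx":0.008,"ty":0.33,"tz":0,"turn":0,"fingers":1},{"tx":0.009,"ty":0.385,"tz":0,"turn":0,"fingers":1},{"tx":0.01,"ty":0.4215,"tz":0,"turn":0,"fingers":1}])

```text
t: 10.8
eef_pos: [0.526, 0.299, 0.2555]
orientation: [[-0.002, -0.915, 0.404], [-0.001, 0.404, 0.915], [-1.0, 0.002, -0.001]]
ft_force: [0.2, -0.2, -0.2]
finger_gap: 0.004
```

>>> send_rows(commands=[{"tx":0,"ty":0,"tz":0,"turn":0,"fingers":1},{"tx":0,"ty":0,"tz":-0.04,"turn":0,"fingers":1},{"tx":0,"ty":0,"tz":-0.08,"turn":0,"fingers":1},{"tx":0,"ty":0,"tz":-0.11,"turn":0,"fingers":1},{"tx":0,"ty":0,"tz":-0.13,"turn":0,"fingers":1},{"tx":0,"ty":0,"tz":-0.13,"turn":0,"fingers":1},{"tx":0,"ty":0,"tz":-0.13,"turn":0,"fingers":1},{"tx":0,"ty":0,"tz":-0.13,"turn":0,"fingers":1}])

```text
t: 11.8
eef_pos: [0.5276, 0.2966, 0.128]
orientation: [[0.002, -0.914, 0.406], [0.001, 0.406, 0.914], [-1.0, -0.001, 0.001]]
ft_force: [-0.0, 0.3, 0.2]
finger_gap: 0.002
```

```bash
python3 - <<'E'
from h import *
b=manip.get_image("side");a=manip.get_image("top")
o=manip.observe();p=np.array(o["eef_pos"]);print(o["t"],p,o["ft_force"])
for n,i in(("top",a),("side",b)):
  for q,c in((p-[0,0,.073],(0,255,0)),([.5275,.2965,.024],(0,0,255))):
    u,v=proj(n,q);print(n,u,v);cv2.circle(i,(int(u),int(v)),1,c,-1)
cv2.imwrite("pics/c3.png",np.hstack([cv2.resize(b[110:230,110:210],None,fx=4,fy=4),cv2.resize(a[195:315,60:160],None,fx=4,fy=4)]))
E
```

```text
11.9 [0.52753742 0.29682766 0.12794731] [-0.35756123 -0.62790066  0.34600135]
top 108.85902395369024 256.7043673033681
top 115.09184048687646 257.3527829975318
side 160.81496559868347 158.21942882682438
side 163.3916469159577 168.70640997081833
```

View pics/c3.png

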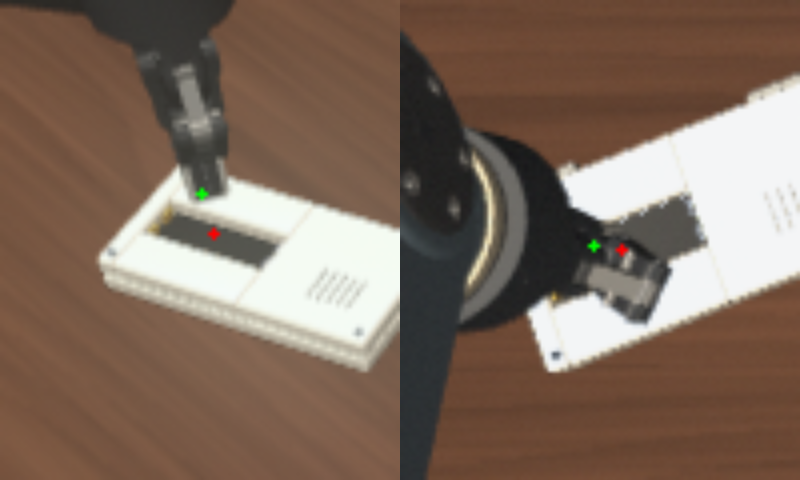

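The crops (pic 7) show the tip 3.1 cm above the middle of the bay, with nothing touched. I hold for 2 s more, then hand in.

>>> send_rows(commands=[{"tx":0,"ty":0,"tz":0,"turn":0,"fingers":1},{"tx":0,"ty":0,"tz":0,"turn":0,"fingers":1},{"tx":0,"ty":0,"tz":0,"turn":0,"fingers":1},{"tx":0,"ty":0,"tz":0,"turn":0,"fingers":1},{"tx":0,"ty":0,"tz":0,"turn":0,"fingers":1},{"tx":0,"ty":0,"tz":0,"turn":0,"fingers":1},{"tx":0,"ty":0,"tz":0,"turn":0,"fingers":1},{"tx":0,"ty":0,"tz":0,"turn":0,"fingers":1}])

```text
t: 12.9
eef_pos: [0.5271, 0.2967, 0.1269]
orientation: [[-0.0, -0.914, 0.406], [-0.0, 0.406, 0.914], [-1.0, 0.0, -0.0]]
ft_force: [0.7, 0.1, -0.2]
finger_gap: -0.001
```

>>> send_rows(commands=[{"tx":0,"ty":0,"tz":0,"turn":0,"fingers":1},{"tx":0,"ty":0,"tz":0,"turn":0,"fingers":1},{"tx":0,"ty":0,"tz":0,"turn":0,"fingers":1},{"tx":0,"ty":0,"tz":0,"turn":0,"fingers":1},{"tx":0,"ty":0,"tz":0,"turn":0,"fingers":1},{"tx":0,"ty":0,"tz":0,"turn":0,"fingers":1},{"tx":0,"ty":0,"tz":0,"turn":0,"fingers":1},{"tx":0,"ty":0,"tz":0,"turn":0,"fingers":1}])

```text
t: 13.9
eef_pos: [0.5271, 0.2968, 0.1269]
orientation: [[0.0, -0.914, 0.406], [0.0, 0.406, 0.914], [-1.0, -0.0, 0.0]]
ft_force: [-0.3, 0.2, 0.4]
finger_gap: 0.001
```

```bash
python3 -c "
from cell import manip
o=manip.observe();print(o['t'],o['eef_pos'],o['ft_force']);print(manip.sign_off())"
```

```text
13.9 [0.5270798  0.29675376 0.12692241] [-0.31108461  0.20622978  0.35910815]
the job is handed in; nothing more can be done
None
```

The job is done and handed in at 13.9 s, with the arm still pointing at the battery bay.

- **Call button:** I pressed the small silver button until it bottomed out; the force rose to 14.6 N against the 5 N needed. I then let it spring back; the force returned to zero.
- **Long cover:** I held the fingertips still about 3 cm above its middle for about 2.5 s. They were about 18 cm above the shelf when passing over the other two covers.
- **Battery bay:** I finished still pointing at its middle, about 3 cm above it, with wrist forces under 1 N.

The picture taken after the press showed nothing moved. The last crop, of the console only, showed it untouched. No checks failed. The top and side views agreed on positions to within about 3 mm.

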